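Set the running clearance of a slide's adjuster screw

TASK

Move the fluid bottle off the slide unit and stand it upright on the bench top at least 12 cm from the wing screw, before turning the screw. Then turn the wing screw clockwise (seen from above) until it seats, back it off a quarter turn, and finish still gripping the wing at that setting, so that a mate can tighten the lock nut. Don't knock the bottle over or shift the other tools.

Things in the scene. Friction and masses are not known exactly. Their poses are not given: they have to be found in the camera images.
- wing_screw (a joint): turn of the wing screw about its upright axis, rad. 0 = seated, a hard stop. Negative = backed off, counter-clockwise seen from above (a quarter turn: -1.571). Starts 0.75 to 1.3 short of seating. Stays where left; friction 0.1 N m; does not rise or sink as it turns. The wings strike the bottle 0.3 to 0.6 rad before seating.
- screw_axis (a point): point on the screw's axis, fixed to the slide unit, 66 mm above the bench: the height of the middle of the wings. Its axes are the slide unit's: at joint 0 the two wings point along its +y and -y.
- wing_mid (a point): same point as screw_axis but turning with the screw: x across the wing, y along it. The wing is a flat steel bar on edge, 76 mm long, 11 thick, 24 high (54 to 78 mm above the bench), across the top of a round hub of 24 mm diameter (46 to 61 mm above the bench). Grip it from above across the 11 mm.
- slide_unit: small slide bolted to the bench. White base plate 10 mm thick, reaching 50 mm either way along x, 45 mm to -y and 75 mm to +y; on it an aluminium carriage 74 (x) by 46 (y) mm, top 36 mm above the bench, with a lock nut and the wing screw at its middle. Origin on the screw axis at bench height. Fixed. The bench top is bare for 8 cm round x 0.46, y 0.15.
- fluid_bottle: round squeeze bottle, white with a blue band and pointed blue cap: body 35 mm diameter, 66 mm high, cap 20 mm across up to 94 mm; about 70 g. Stands on the +y end of the slide unit's base plate (10 mm above the bench), 47 mm from the screw axis. Origin: centre of its underside, z up. Grip the body.
- spare_knob: loose spare round thumb knob, plain metal, 48 mm across, 39 high, standing free on the bench on the slide unit's -y side (it is not screwed to anything); origin: centre of underside. Leave it where it is.
- feeler_gauge: closed feeler gauge set, flat metal case 23 x 104 x 15 mm, long along its y, on the bench in front of the slide unit; origin: centre of underside. Leave it where it is.
- step_block: aluminium step gauge block 30 x 80 x 42 mm, long along its y; origin: centre of underside. Leave it where it is.
- setting_ring_1: metal setting ring, 52 mm across, 18 high, lying flat; origin: centre of underside. Leave it where it is.
- setting_ring_2: metal setting ring, 42 mm across, 16 high, lying flat; origin: centre of underside. Leave it where it is.
- yellow_plug: plastic plug gauge 32 x 60 x 33 mm, lying, long along its y; origin: centre of underside. Leave it where it is.
- torch: small black inspection torch 32 x 111 x 28 mm, lying, long along its y; origin: centre of underside. Leave it where it is.

How it is judged (in metres and radians):
On the way, in this order (a step that is already met when the one before it is completed fails the run):
1. the bottle stands upright and let go on the bench top, at least 12 cm from the wing screw, and the screw has not yet been turned near its seat (horizontal distance between fluid_bottle and screw_axis above 0.12 m and angle between fluid_bottle's own z axis and vertical below 0.12 rad and height (world z) of fluid_bottle between -0.008 and 0.008 m and contact force between the fingers and fluid_bottle below 0.1 N and linear speed of fluid_bottle below 0.03 m/s and value of joint wing_screw below -0.6 rad), for 0.2 s.
2. the wing screw is turned clockwise until it seats (value of joint wing_screw above -0.05 rad), for 0.1 s.
3. the screw is backed off a quarter turn, gripped by the wing (value of joint wing_screw between -1.771 and -1.371 rad and contact force between the fingers and wing_screw above 3 N), for 0.2 s.
At the end, for the whole second after the job is handed in: The screw is at rest a quarter turn (1.571 rad, give or take 0.2) back from its seat and the fingers grip its wing with at least 3 N; the bottle stands upright and released on the bench top, at least 12 cm from the screw axis (all of step 3 and horizontal distance between fluid_bottle and screw_axis above 0.12 m and angle between fluid_bottle's own z axis and vertical below 0.12 rad and height (world z) of fluid_bottle between -0.008 and 0.008 m and contact force between the fingers and fluid_bottle below 0.1 N and linear speed of fluid_bottle below 0.03 m/s and velocity of joint wing_screw between -0.1 and 0.1 rad/s); the arm keeps its last pose, push and grip.
It fails at once if the bottle is knocked over (angle between fluid_bottle's own z axis and vertical above 0.7 rad).
It fails at once if another tool is shifted by more than 3 cm (distance of any of spare_knob, feeler_gauge, step_block, setting_ring_1, setting_ring_2, yellow_plug, torch from where it was at the start of the episode above 0.03 m).
It also fails if it takes over 72 s, if anything falls off the work surface, if the arm or the gripper's body presses on something with over 40 N, if the wrist force passes 120 N, or if a joint passes its speed limit or range.

ROBOT

A 6-joint arm with a two-finger parallel gripper is mounted at the origin on a cart in front of the work surface, level with it; the furniture and walls round the work are solid. World frame = base frame: x ahead of the robot, y to its left, z up, the work surface at z = 0. Lengths are in mm, angles in rad, forces in N, time in s.
With the tool pointing down it reaches from about 325 to 850 mm from the base axis. Payload 15.5 kg.
Tool frame: the origin (TCP) lies midway between the tips of the shut fingers; the grasp point (between the pads) lies 19 mm behind it (r.grip_point_offset is the distance from the TCP to the grasp point, in mm); z points along the fingers, y is the line along which they close (so a half turn about z gives the same grasp; the last joint's range is limited). The gripper opens to 91 mm and grips with 3 to 60 N. Pads are 32 mm wide; open, the fingers measure 118 mm over their backs; the gripper's body (76 mm by 178 mm) begins 60 mm behind the grasp point.
Start: joints at [-1.437, 0.494, 1.345, -0, 1.302, -0.096], TCP at [142.365, -608.571, 213.915] pointing down, gripper open.
Joint ranges: [-2.91, 2.91], [-0.82, 2.16], [0.22, 2.67], [-1.22, 4.37], [0.12, 2.79], [-3.08, 3.08]. Speed limits (rad/s): [1.89, 1.89, 2.57, 3.01, 3.01, 3.01].

INTERFACE

Orientations are given as a rotation vector (axis times angle).
In Python, from bench import r, vision, hand_in gives the robot as it stands (r), with the cameras (vision) and the job as plain functions.
- The arm moves only by the tool send_path, called after ">>>" as a command line: name --argument value ..., lists and objects as JSON in quotes. Schema: {"type":"object","properties":{"segments":{"type":"object","properties":{"jaw":{"type":"array","items":{"type":"number"},"minItems":1,"maxItems":10},"sx":{"type":"array","items":{"type":"number"},"minItems":1,"maxItems":10},"sy":{"type":"array","items":{"type":"number"},"minItems":1,"maxItems":10},"sz":{"type":"array","items":{"type":"number"},"minItems":1,"maxItems":10},"rx":{"type":"array","items":{"type":"number"},"minItems":1,"maxItems":10},"ry":{"type":"array","items":{"type":"number"},"minItems":1,"maxItems":10},"rz":{"type":"array","items":{"type":"number"},"minItems":1,"maxItems":10}},"additionalProperties":false,"required":["jaw","sx","sy","sz","rx","ry","rz"]},"only":{"type":"string"},"quiet":{"type":"boolean"},"lines":{"type":"string"}},"required":["segments"],"additionalProperties":false}. segments is an object with one list for each field, all of the same length, 1 to 10, a row being the entries at one place: jaw (the finger opening in mm), sx, sy, sz (the shift in shares of 600 mm (1.0 is 600 mm)), rx, ry, rz (a rotation vector in normalised numbers (1 is 4 rad)); each row shifts and turns the commanded pose from where the row before left it, along the tool's axes as they then stand; what a row does not reach is not made up. A row lasts 1/12 s, in which the tool goes at most 41.7 mm and 0.125 rad, less where a joint would pass 70% of its speed; a pose out of reach is approached as far as the arm can. The fingers move at their own pace and stop on an object; the grip force is fixed at half the most. Time passes only in rows, so rows that do not move let the fingers close. The tool returns the time, the measured TCP pose, the force, the opening and the grip force at its end. only (a regular expression) keeps the lines of the reply that match it, lines (a string "A,B") keeps lines A to B, and quiet returns only ok. No shift or turn number may pass 1 either way. Input that does not fit is refused with a message, and nothing moves.
- r.state(): the state, without advancing time (a new reading comes with each control period).
- vision.camera(name): name is "scene" or "top" or "wrist"; returns a dict with "img" (480x640x3 uint8, red, green, blue), "K" (3x3 intrinsics, pixels), "R" (3x3) and "t" (3): a world point X has camera coordinates R X + t; the wrist camera has in their place "mount" (4x4, takes a point from camera to tool coordinates, whose origin is the TCP and whose axes are the flange's). Camera axes: x right, y down, z forward; pixel columns grow to the right and rows downward; lengths in mm; the calibration is good to about 2 mm. A picture is of the moment at which its call begins: read the wrist's pose just before it. There is no depth.
- hand_in(): hands the job in; it is judged then, once.
The state is a dict: "t": time; "joint_positions": joint angles; "qd": joint speeds; "joint_efforts": joint torques, N m; "tcp_pos": TCP position; "orientation": TCP orientation; "contact_force": force on the tool from outside, world axes, zero at the start; "moment": the same for the moment, N m; "grip_width": finger opening in mm; "grasp_force": force on a finger pad.
Only numpy, scipy, OpenCV 4.12 (cv2) and the standard library are available. Lean on these libraries where they do the work, as an engineer would, in place of code of your own. Each camera call takes 0.05 s, during which the arm holds its last target. There are 200 camera calls.

## Working session

There is one attempt and no reset: what is moved stays moved. The work goes in short steps, Python scripts to look and compute and a tool call to move; the robot and the scene stay as the last step left them, time stands still between calls to the robot, and variables do not carry over. Pictures are saved under pics/ and viewed, at most 10 in all, crops included, and the job is handed in when it is done.

```bash
ls; mkdir -p pics; python3 - <<'E'
from bench import r, vision, hand_in
import cv2,numpy as np
for n in ("top","scene"):
    c=vision.camera(n); cv2.imwrite(f"pics/{n}0.png",c["img"][:,:,::-1]); np.savez(f"pics/{n}.npz",**{k:c[k] for k in "KRt"})
    print(n,c["K"].tolist(),(-c["R"].T@c["t"]).round(1))
s=r.state(); print(s)
E
```

```text
bench.py
pics
top [[437.0882481626329, 0.0, 308.24410495535284], [0.0, 437.0882481626329, 242.51106229050566], [0.0, 0.0, 1.0]] [ 310.5  -27.  1245.5]
scene [[539.081058541649, 0.0, 323.09225815876226], [0.0, 539.081058541649, 241.0521851305436], [0.0, 0.0, 1.0]] [   1.2  857.9 1047. ]
{'t': 0.1, 'joint_positions': array([-1.43649459e+00,  4.94118568e-01,  1.34604703e+00,  5.54346186e-06,
        1.30248462e+00, -9.54887409e-02]), 'qd': array([ 5.03857720e-05, -3.25006358e-03, -8.35308907e-04,  1.86300784e-03,
       -6.70910837e-04, -3.91453414e-04]), 'joint_efforts': array([ 2.61649020e-04, -8.80242276e+01, -3.82547665e+01,  7.05555361e-02,
        4.80931811e-02, -1.84800911e-05]), 'tcp_pos': array([ 142.32654032, -608.24500121,  213.40692886]), 'orientation': array([-3.11982928e+00, -3.60036885e-01,  2.38349886e-05]), 'contact_force': array([ 0.29421054, -0.27601515,  0.5031543 ]), 'moment': array([-0.03280448,  0.03959949, -0.01654971]), 'grasp_force': 0.0, 'grip_width': 91.05483407422543}
```

View pics/top0.png

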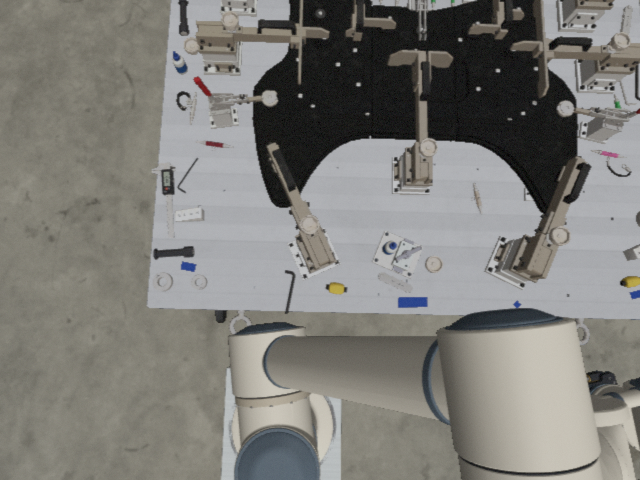

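View pics/scene0.png

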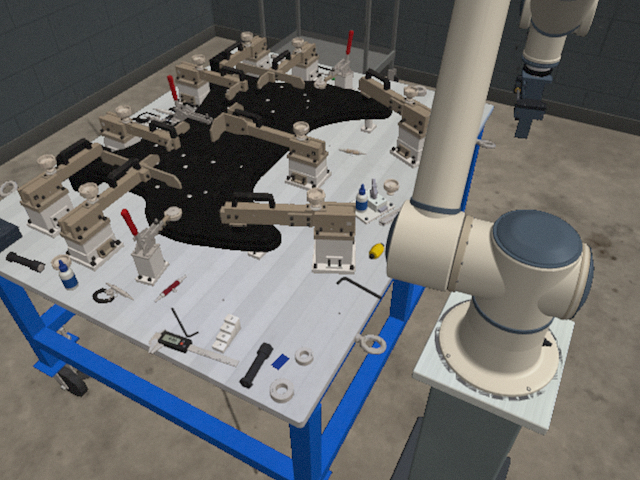

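The top view shows the slide unit near (400,253), the bottle near (389,247), the spare knob at (433,264) and the feeler gauge at (394,281). Clamps stand at about (313,245) and (413,165). I'll enlarge that area.

```bash
cat > h.py <<'E'
import numpy as np,cv2
def load(n):
    d=np.load(f"pics/{n}.npz"); return d["K"],d["R"],d["t"]
def ray(n,u,v,z):
    K,R,t=load(n); d=R.T@np.linalg.solve(K,[u,v,1.]); c=-R.T@t
    return (c+d*(z-c[2])/d[2]).round(1)
def proj(n,X):
    K,R,t=load(n); p=K@(R@np.array(X,float)+t); return (p[:2]/p[2]).round(1)
E
python3 - <<'E'
from h import *
i=cv2.imread("pics/top0.png")[222:297,350:450]; a=cv2.resize(i,None,fx=8,fy=8,interpolation=cv2.INTER_CUBIC)
cv2.imwrite("pics/topc.png",a)
j=cv2.imread("pics/scene0.png")[165:240,335:435]; cv2.imwrite("pics/scenec.png",cv2.resize(j,None,fx=8,fy=8,interpolation=cv2.INTER_CUBIC))
print(ray("top",400,252,0),proj("top",[460,150,0]),proj("scene",[460,150,0]))
E
```

```text
[ 482.  -326.7    0. ] [234.2 255.2] [295.2 316.9]
```

View pics/topc.png

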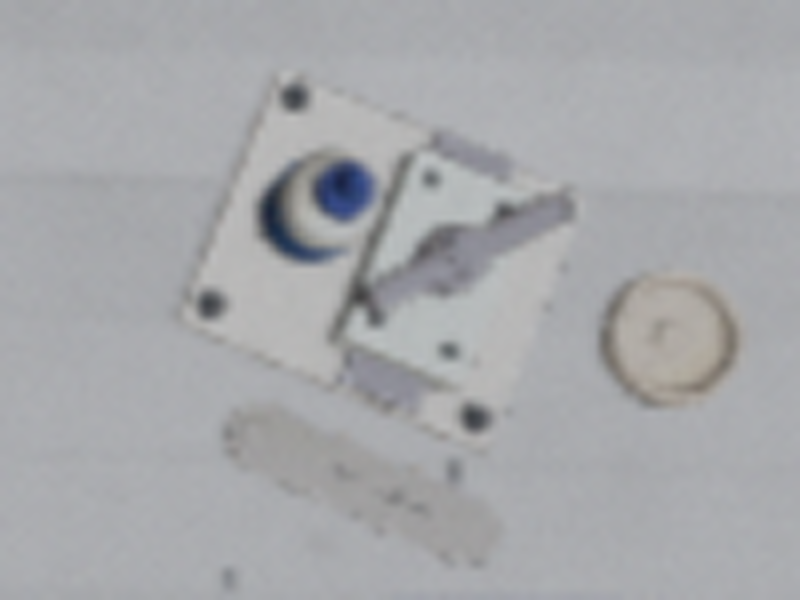

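View pics/scenec.png

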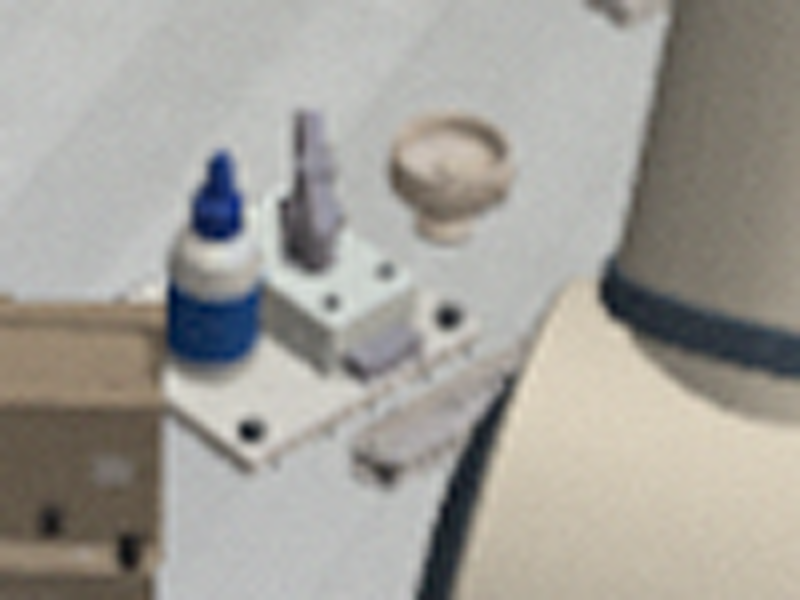

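Crop readings for the top view:
- Plate corners: (278,72), (183,313), (488,450), (580,190).
- Wing tips: (365,300) and (573,203), with the hub near (450,258).
- Bottle body: about (305,213), with the cap at (345,187).

The scene crop shows the bottle foot at about (213,360) and a clamp to the left of it.

```bash
python3 - <<'E'
from h import *
f=lambda u,v,z: ray("top",350+(u+.5)/8-.5,222+(v+.5)/8-.5,z)[:2]
P=np.array([f(278,72,10),f(183,313,10),f(488,450,10),f(580,188,10)]);print(P.tolist(),np.linalg.norm(np.diff(P,axis=0),axis=1))
L=np.array([[50,75],[-50,75],[-50,-45],[50,-45]],float)
a=P-P.mean(0);b=L-L.mean(0)
th=np.arctan2((b[:,0]*a[:,1]-b[:,1]*a[:,0]).sum(),(a*b).sum());c,s=np.cos(th),np.sin(th);M=np.array([[c,-s],[s,c]])
o=P.mean(0)-M@L.mean(0);print("yaw",th,"axis",o)
w=np.array([f(365,300,76),f(573,203,76)]);print("wing",w.tolist(),w.mean(0),np.linalg.norm(w[0]-w[1]))
d=M.T@(w[0]-w[1]);print("wing joint est",-np.arctan2(-d[0],d[1]))
print("bottle",o+M@[0,47],"cap px",f(345,187,104),"body 76",f(322,203,60))
K=load("scene")
g=lambda u,v,z: ray("scene",335+(u+.5)/8-.5,165+(v+.5)/8-.5,z)[:2]
print("scene cap base",g(217,225,80),"tip",g(221,155,104),"band mid",g(213,325,30),"wing mid",g(311,185,70))
print("knob",f(672,338,39),"place dist",np.linalg.norm(o-[460,150]))
E
```

```text
[[541.8, -279.2], [453.4, -244.8], [407.3, -353.9], [502.5, -388.5]] [ 94.85736661 118.43994259 101.29264534]
yaw -0.3673001260577916 axis [ 470.86354574 -330.59950394]
wing [[451.8, -295.1], [487.0, -366.7]] [ 469.4 -330.9] 79.78471031469623
wing joint est -0.8242213791034428
bottle [ 487.74110242 -286.7343916 ] cap px [ 486.1 -282.3] body 76 [ 487.  -284.1]
scene cap base [ 485.4 -280.8] tip [ 489.4 -290. ] band mid [ 486.4 -284.8] wing mid [ 469.9 -330.5]
knob [ 445.8 -411.5] place dist 480.7222688942286
```

```bash
cat >> h.py <<'E'
from scipy.spatial.transform import Rotation as Ro
def go(tx,ty,tz,yang):
    "tool-frame shift and rz needed to reach tcp (mm) with tool y at world angle yang mod pi"
    from bench import r, vision, hand_in
    s=r.state(); R=Ro.from_rotvec(s["orientation"]).as_matrix()
    d=R.T@(np.array([tx,ty,tz])-s["tcp_pos"])
    a=np.arctan2(R[1,1],R[0,1]); e=-(yang-a); e=(e+np.pi/2)%np.pi-np.pi/2
    print("t",round(s["t"],2),"pos",s["tcp_pos"].round(1),"yang",a.round(3),"q1,6",s["joint_positions"][[0,5]].round(3),
      "grip",round(s["grip_width"],1),round(s["grasp_force"],1),"F",s["contact_force"].round(1))
    print("tool shift",d.round(1),"rz",e.round(3),"zaxis",R[:,2].round(3))
E
python3 -c "
from h import *
go(487,-285,213,-.367)"
```

```text
t 0.1 pos [ 142.3 -608.2  213.4] yang -1.341 q1,6 [-1.436 -0.095] grip 91.1 0.0 F [ 0.3 -0.3  0.5]
tool shift [ 409.2 -236.2    0.7] rz -0.974 zaxis [-0.     0.001 -1.   ]
```

The rows are not in the units I measure in: shifts go in shares of 600 mm and turns go in shares of 4 rad. I convert before sending: 29 mm is 0.0483, -17 mm is -0.0283.

>>> send_path --segments '{"jaw": [91,91,91,91,91,91,91,91,91,91],"sx": [0.0483,0.0483,0.0483,0.0483,0.0483,0.0483,0.0483,0.0483,0.0483,0.0483],"sy": [-0.0283,-0.0283,-0.0283,-0.0283,-0.0283,-0.0283,-0.0283,-0.0283,-0.0283,-0.0283],"sz": [0,0,0,0,0,0,0,0,0,0],"rx": [0,0,0,0,0,0,0,0,0,0],"ry": [0,0,0,0,0,0,0,0,0,0],"rz": [0,0,0,0,0,0,0,0,0,0]}'

```text
t: 0.93
tcp_pos: [386.9, -375.5, 213.7]
orientation: [-3.12, -0.36, 0.0]
contact_force: [0.1, -0.4, -0.5]
grip_width: 90.9
grasp_force: 0.0
```

>>> send_path --segments '{"jaw": [91,91,91,91,91,91,91,91,91,91],"sx": [0.0483,0.0483,0.0483,0,0,0,0,0,0,0],"sy": [-0.0283,-0.0283,-0.0283,0,0,0,0,0,0,0],"sz": [0,0,0,0,0,0,0,0,0,0],"rx": [0,0,0,0,0,0,0,0,0,0],"ry": [0,0,0,0,0,0,0,0,0,0],"rz": [0,0,0,-0.03,-0.03,-0.03,-0.03,-0.03,-0.03,-0.03]}'

```text
t: 1.77
tcp_pos: [459.0, -307.3, 213.6]
orientation: [-2.697, -1.609, 0.0]
contact_force: [0.2, 0.4, -1.0]
grip_width: 91.3
grasp_force: 0.0
```

>>> send_path --segments '{"jaw": [91,91,91],"sx": [0,0,0],"sy": [0,0,0],"sz": [0,0,0],"rx": [0,0,0],"ry": [0,0,0],"rz": [-0.03,-0.0025,0]}'

```text
t: 2.02
tcp_pos: [459.0, -307.4, 213.7]
orientation: [-2.595, -1.77, 0.0]
contact_force: [-0.2, 0.0, -0.3]
grip_width: 91.1
grasp_force: 0.0
```

```bash
python3 -c "
from h import *
go(487,-285,133,-.367)"
```

```text
t 2.02 pos [ 459.  -307.4  213.7] yang -0.374 q1,6 [-0.698 -0.324] grip 91.1 0.0 F [-0.2  0.  -0.3]
tool shift [31.1 17.9 80.7] rz -0.007 zaxis [-0.  0. -1.]
```

Converted, 15.6 mm is 0.026, 15.5 mm is 0.0258, -0.007 rad is -0.0018.

>>> send_path --segments '{"jaw": [91,91,91],"sx": [0.0258,0.026,0],"sy": [0.015,0.0148,0],"sz": [0,0,0],"rx": [0,0,0],"ry": [0,0,0],"rz": [-0.0018,0,0]}'

```text
t: 2.27
tcp_pos: [488.6, -283.5, 213.8]
orientation: [-2.59, -1.778, -0.001]
contact_force: [-0.3, 0.2, 0.3]
grip_width: 91.0
grasp_force: 0.0
```

```bash
python3 - <<'E'
from h import *
from bench import r, vision, hand_in
s=r.state(); c=vision.camera("wrist"); cv2.imwrite("pics/w1.png",c["img"][:,:,::-1])
np.savez("pics/w1k.npz",K=c["K"],m=c["mount"],p=s["tcp_pos"],o=s["orientation"])
T=np.eye(4);T[:3,:3]=Ro.from_rotvec(s["orientation"]).as_matrix();T[:3,3]=s["tcp_pos"];W=T@c["mount"];R=W[:3,:3].T
np.savez("pics/w1.npz",K=c["K"],R=R,t=-R@W[:3,3])
print(s["tcp_pos"],W.round(2).tolist())
for X in ([487,-285,10],[487,-285,104],[470,-331,78],[452,-295,78],[487,-366,78]): print(X,proj("w1",X))
E
```

```text
[ 488.62394128 -283.50332389  213.82953745] [[0.93, -0.35, -0.09, 512.27], [-0.36, -0.91, -0.23, -219.99], [0.0, 0.24, -0.97, 385.34], [0.0, 0.0, 0.0, 1.0]]
[487, -285, 10] [320.1 211.3]
[487, -285, 104] [320. 236.]
[470, -331, 78] [321.  288.7]
[452, -295, 78] [282.3 255.6]
[487, -366, 78] [356.5 319.9]
```

View pics/w1.png

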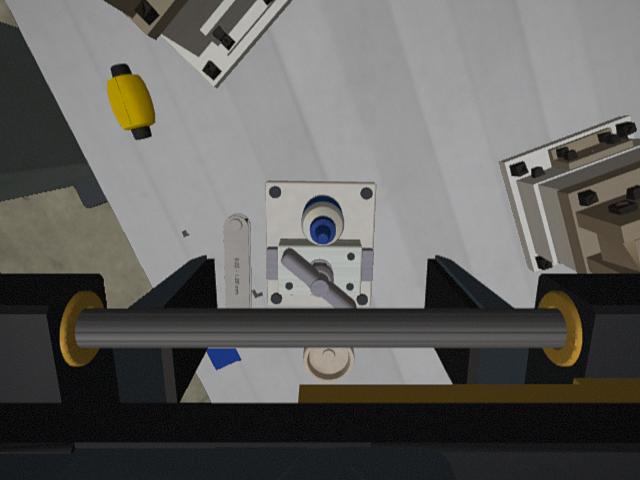

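The wrist view agrees with the estimates: bottle cap tip at (321,238), left wing tip at (283,256), and the plate square to the image. Next I descend onto the bottle.

Converted, 35 mm is 0.0583, -1.8 mm is -0.003.

>>> send_path --segments '{"jaw": [91,91,91,91,91,91,91],"sx": [-0.003,0,0,0,0,0,0],"sy": [0,0,0,0,0,0,0],"sz": [0.05,0.0583,0.0583,0.0583,0.05,0.025,0],"rx": [0,0,0,0,0,0,0],"ry": [0,0,0,0,0,0,0],"rz": [0,0,0,0,0,0,0]}'

```text
t: 2.9
tcp_pos: [484.2, -285.7, 30.8]
orientation: [-2.585, -1.776, 0.003]
contact_force: [-0.6, 1.2, -0.2]
grip_width: 91.0
grasp_force: 0.0
```

```bash
python3 -c "
from h import *
go(487.5,-285,33,-.367)"
```

```text
t 2.9 pos [ 484.2 -285.7   30.8] yang -0.367 q1,6 [-0.639 -0.272] grip 91.0 0.0 F [-0.6  1.2 -0.2]
tool shift [ 1.9  2.8 -2.3] rz -0.0 zaxis [-0.005  0.003 -1.   ]
```

Converted, 2.5 mm is 0.0042, -2 mm is -0.0033.

>>> send_path --segments '{"jaw": [91,91],"sx": [0.0025,0],"sy": [0.0042,0],"sz": [-0.0033,0],"rx": [0,0],"ry": [0,0],"rz": [0,0]}'

```text
t: 3.07
tcp_pos: [490.3, -286.9, 37.4]
orientation: [2.586, 1.78, 0.001]
contact_force: [-0.5, -0.1, 0.3]
grip_width: 91.0
grasp_force: 0.0
```

>>> send_path --segments '{"jaw": [60,45,30,30,30,30],"sx": [0,0,0,0,0,0],"sy": [0,0,0,0,0,0],"sz": [0,0,0,0,0,0],"rx": [0,0,0,0,0,0],"ry": [0,0,0,0,0,0],"rz": [0,0,0,0,0,0]}'

```text
t: 3.57
tcp_pos: [489.2, -286.1, 36.1]
orientation: [2.587, 1.783, 0.0]
contact_force: [-0.0, 0.8, 0.1]
grip_width: 54.0
grasp_force: 0.0
```

```bash
python3 -c "
from h import *
go(487.5,-285,33,-.367)"
```

```text
t 3.57 pos [ 489.2 -286.1   36.1] yang -0.364 q1,6 [-0.634 -0.27 ] grip 54.0 0.0 F [-0.   0.8  0.1]
tool shift [ 0.4 -2.   3.1] rz 0.003 zaxis [ 0. -0. -1.]
```

Converted, 2 mm is 0.0033, -1.5 mm is -0.0025.

>>> send_path --segments '{"jaw": [30,30,30,30,30,30,30],"sx": [0,0,0,0,0,0,0],"sy": [-0.0025,0,0,0,0,0,0],"sz": [0.0033,0,0,0,0,0,0],"rx": [0,0,0,0,0,0,0],"ry": [0,0,0,0,0,0,0],"rz": [0,0,0,0,0,0,0]}'

```text
t: 4.15
tcp_pos: [487.8, -285.6, 33.9]
orientation: [-2.587, -1.783, 0.0]
contact_force: [0.2, -0.3, -0.9]
grip_width: 34.8
grasp_force: 30.0
```

```bash
python3 -c "
from h import *
go(487.5,-285,33,-.367)"
```

```text
t 4.15 pos [ 487.8 -285.6   33.9] yang -0.364 q1,6 [-0.635 -0.271] grip 34.8 30.0 F [ 0.2 -0.3 -0.9]
tool shift [ 0.4 -0.5  0.9] rz 0.003 zaxis [-0.  0. -1.]
```

Converted, -35 mm is -0.0583, -25 mm is -0.0417.

```bash
python3 -c "
from h import *
for z in (0,80,120,160,200): print(z,ray('top',310,226,z),ray('scene',317,197,z))"
```

```text
0 [551.  -64.6   0. ] [ 638.8 -290.3    0. ]
80 [535.6 -62.1  80. ] [ 590.1 -202.6   80. ]
120 [527.8 -60.9 120. ] [ 565.8 -158.7  120. ]
160 [520.1 -59.7 160. ] [ 541.4 -114.9  160. ]
200 [512.4 -58.5 200. ] [517. -71. 200.]
```

>>> send_path --segments '{"jaw": [30,30,30,30,30,30,30,30,30,30],"sx": [0,0,0,0,0,0,0,0,0,0],"sy": [0,0,0,0,0,0,0,0,0,0],"sz": [-0.0167,-0.0417,-0.0583,-0.0583,-0.0583,-0.0583,-0.0583,-0.0417,-0.0167,0],"rx": [0,0,0,0,0,0,0,0,0,0],"ry": [0,0,0,0,0,0,0,0,0,0],"rz": [0,0,0,0,0,0,0,0,0,0]}'

```text
t: 4.98
tcp_pos: [488.6, -286.1, 281.8]
orientation: [2.583, 1.78, 0.002]
contact_force: [-0.5, 0.3, 0.4]
grip_width: 34.5
grasp_force: 30.0
```

```bash
python3 -c "
from h import *
go(460,150,280,-.367)"
```

```text
t 4.98 pos [ 488.6 -286.1  281.8] yang -0.364 q1,6 [-0.635 -0.271] grip 34.5 30.0 F [-0.5  0.3  0.4]
tool shift [ 397.3 -181.9    0.5] rz 0.003 zaxis [ 0.004 -0.003 -1.   ]
```

Converted, 27 mm is 0.045, 13 mm is 0.0217.

>>> send_path --segments '{"jaw": [30,30,30,30,30,30,30,30,30,30],"sx": [0.0217,0.045,0.045,0.045,0.045,0.045,0.045,0.045,0.045,0.045],"sy": [-0.01,-0.02,-0.02,-0.0208,-0.0208,-0.0208,-0.0208,-0.0208,-0.0208,-0.0208],"sz": [0,0,0,0,0,0,0,0,0,0],"rx": [0,0,0,0,0,0,0,0,0,0],"ry": [0,0,0,0,0,0,0,0,0,0],"rz": [0,0,0,0,0,0,0,0,0,0]}'

```text
t: 5.82
tcp_pos: [467.4, -2.5, 277.1]
orientation: [-2.585, -1.781, 0.004]
contact_force: [0.2, 0.4, 0.1]
grip_width: 34.6
grasp_force: 30.0
```

>>> send_path --segments '{"jaw": [30,30,30,30,30,30,30,30,30],"sx": [0.045,0.045,0.045,0.045,0.0333,0.0167,0,0,0],"sy": [-0.0208,-0.0208,-0.0208,-0.0208,-0.0133,-0.0067,0,0,0],"sz": [0,0,0,0,0,0,0,0,0],"rx": [0,0,0,0,0,0,0,0,0],"ry": [0,0,0,0,0,0,0,0,0],"rz": [0,0,0,0,0,0,0,0,0]}'

```text
t: 6.57
tcp_pos: [460.0, 145.7, 278.3]
orientation: [-2.587, -1.782, 0.002]
contact_force: [-0.0, 0.3, -0.0]
grip_width: 34.8
grasp_force: 30.0
```

```bash
python3 - <<'E'
from h import *
go(460,150,25,-.367)
from bench import r, vision, hand_in
c=vision.camera("top"); cv2.imwrite("pics/top1.png",cv2.resize(c["img"][190:310,150:350,::-1],None,fx=4,fy=4,interpolation=cv2.INTER_CUBIC))
E
```

```text
t 6.57 pos [460.  145.7 278.3] yang -0.364 q1,6 [0.183 0.548] grip 34.8 30.0 F [-0.   0.3 -0. ]
tool shift [  4.2  -1.2 253.3] rz 0.003 zaxis [-0.001 -0.001 -1.   ]
```

View pics/top1.png

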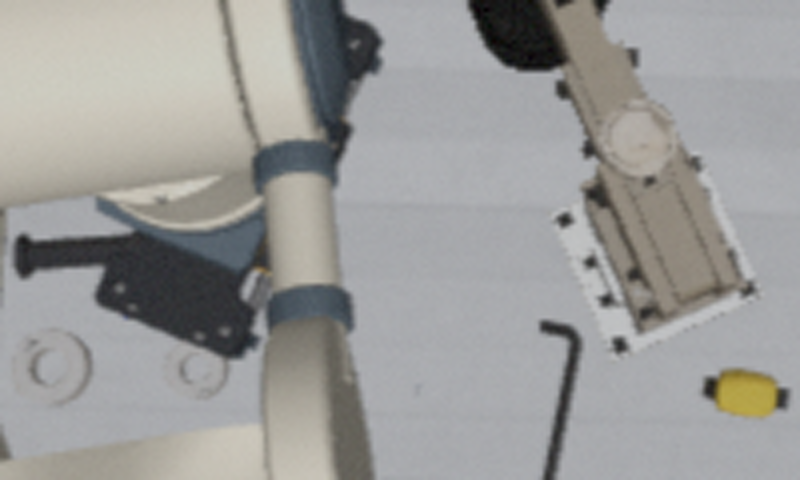

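The arm hides the target spot. The bench around it is clear: torch at (80,255), rings at (50,365) and (195,370), clamp base at (650,280), none within reach of the gripper body. Next I lower the bottle.

Converted, 35 mm is 0.0583, 25 mm is 0.0417.

>>> send_path --segments '{"jaw": [30,30,30,30,30,30,30,30,30,30],"sx": [0.0067,0,0,0,0,0,0,0,0,0],"sy": [-0.0017,0,0,0,0,0,0,0,0,0],"sz": [0.0333,0.0583,0.0583,0.0583,0.0583,0.0583,0.0417,0.0167,0.0083,0.0083],"rx": [0,0,0,0,0,0,0,0,0,0],"ry": [0,0,0,0,0,0,0,0,0,0],"rz": [0,0,0,0,0,0,0,0,0,0]}'

```text
t: 7.45
tcp_pos: [461.0, 149.9, 38.6]
orientation: [-2.588, -1.781, 0.001]
contact_force: [-0.6, -0.7, -0.6]
grip_width: 34.7
grasp_force: 30.0
```

>>> send_path --segments '{"jaw": [30,30,30,30],"sx": [0,0,0,0],"sy": [0,0,0,0],"sz": [0,0,0,0],"rx": [0,0,0,0],"ry": [0,0,0,0],"rz": [0,0,0,0]}'

```text
t: 7.78
tcp_pos: [461.4, 150.7, 39.7]
orientation: [2.586, 1.782, 0.002]
contact_force: [-0.1, -0.6, -0.9]
grip_width: 34.3
grasp_force: 30.0
```

```bash
python3 -c "
from h import *
go(460,150,24,-.367)"
```

```text
t 7.78 pos [461.4 150.7  39.7] yang -0.364 q1,6 [0.193 0.557] grip 34.3 30.0 F [-0.1 -0.6 -0.9]
tool shift [-1.1 -1.1 15.7] rz 0.003 zaxis [ 0.001  0.    -1.   ]
```

Converted, 4 mm is 0.0067, 1.5 mm is 0.0025.

>>> send_path --segments '{"jaw": [30,30,30,30,30,30,30],"sx": [0,0,0,0,0,0,0],"sy": [0,0,0,0,0,0,0],"sz": [0.0067,0.0067,0.0067,0.0025,0,0,0],"rx": [0,0,0,0,0,0,0],"ry": [0,0,0,0,0,0,0],"rz": [0,0,0,0,0,0,0]}'

```text
t: 8.37
tcp_pos: [460.9, 150.6, 25.4]
orientation: [-2.587, -1.783, 0.0]
contact_force: [-0.7, -0.4, -0.9]
grip_width: 34.7
grasp_force: 30.0
```

```bash
python3 -c "
from h import *
go(460,150,24,-.367)"
```

```text
t 8.37 pos [460.9 150.6  25.4] yang -0.364 q1,6 [0.193 0.557] grip 34.7 30.0 F [-0.7 -0.4 -0.9]
tool shift [-0.9 -0.6  1.4] rz 0.003 zaxis [-0. -0. -1.]
```

Converted, 1 mm is 0.0017.

>>> send_path --segments '{"jaw": [30,30,30,30],"sx": [0,0,0,0],"sy": [0,0,0,0],"sz": [0.0017,0.0017,0,0],"rx": [0,0,0,0],"ry": [0,0,0,0],"rz": [0,0,0,0]}'

```text
t: 8.7
tcp_pos: [461.0, 150.6, 23.6]
orientation: [2.587, 1.783, 0.001]
contact_force: [-0.8, -0.5, 3.8]
grip_width: 34.2
grasp_force: 30.0
```

```bash
python3 -c "
from h import *
go(460,150,24,-.367)"
```

```text
t 8.7 pos [461.  150.6  23.6] yang -0.364 q1,6 [0.193 0.557] grip 34.2 30.0 F [-0.8 -0.5  3.8]
tool shift [-1.  -0.7 -0.4] rz 0.003 zaxis [ 0.  0. -1.]
```

Fz rose to 3.8 N, so the bottle is touching the bench. I'll open and then retreat upward.

>>> send_path --segments '{"jaw": [45,60,75,91,91,91,91,91],"sx": [0,0,0,0,0,0,0,0],"sy": [0,0,0,0,0,0,0,0],"sz": [0,0,0,0,0,0,0,0],"rx": [0,0,0,0,0,0,0,0],"ry": [0,0,0,0,0,0,0,0],"rz": [0,0,0,0,0,0,0,0]}'

```text
t: 9.37
tcp_pos: [460.8, 150.6, 23.4]
orientation: [-2.587, -1.783, -0.0]
contact_force: [-0.5, 0.3, 0.4]
grip_width: 85.0
grasp_force: 0.0
```

>>> send_path --segments '{"jaw": [91,91,91,91,91,91,91,91,91,91],"sx": [0,0,0,0,0,0,0,0,0,0],"sy": [0,0,0,0,0,0,0,0,0,0],"sz": [-0.025,-0.05,-0.0583,-0.0583,-0.0583,-0.0583,-0.0583,-0.0583,-0.025,0],"rx": [0,0,0,0,0,0,0,0,0,0],"ry": [0,0,0,0,0,0,0,0,0,0],"rz": [0,0,0,0,0,0,0,0,0,0]}'

```text
t: 10.2
tcp_pos: [462.4, 151.0, 297.1]
orientation: [2.585, 1.781, 0.009]
contact_force: [-0.3, 0.1, 0.2]
grip_width: 90.9
grasp_force: 0.0
```

```bash
python3 - <<'E'
from h import *
go(470,-331,293,.457)
from bench import r, vision, hand_in
c=vision.camera("wrist"); cv2.imwrite("pics/w2.png",c["img"][:,:,::-1])
E
```

```text
t 10.2 pos [462.4 151.  297.1] yang -0.364 q1,6 [0.193 0.557] grip 90.9 0.0 F [-0.3  0.1  0.2]
tool shift [-447.7  178.7    3.6] rz -0.821 zaxis [ 0.006  0.001 -1.   ]
```

View pics/w2.png

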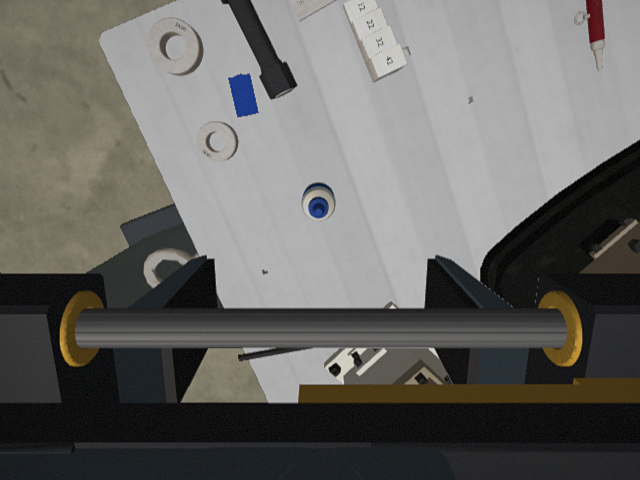

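The bottle stands upright at (318,200). Next I fly back over the screw.

Converted, -30 mm is -0.05, -15 mm is -0.025.

>>> send_path --segments '{"jaw": [91,91,91,91,91,91,91,91,91,91],"sx": [-0.025,-0.05,-0.05,-0.05,-0.05,-0.05,-0.05,-0.05,-0.05,-0.05],"sy": [0.01,0.02,0.02,0.02,0.02,0.02,0.02,0.02,0.02,0.02],"sz": [0,0,0,0,0,0,0,0,0,0],"rx": [0,0,0,0,0,0,0,0,0,0],"ry": [0,0,0,0,0,0,0,0,0,0],"rz": [0,0,0,0,0,0,0,0,0,0]}'

```text
t: 11.08
tcp_pos: [465.0, -157.6, 291.9]
orientation: [-2.585, -1.781, 0.002]
contact_force: [0.9, 1.4, -0.2]
grip_width: 90.9
grasp_force: 0.0
```

>>> send_path --segments '{"jaw": [91,91,91,91,91,91,91],"sx": [-0.05,-0.05,-0.05,-0.05,-0.05,-0.025,0],"sy": [0.02,0.02,0.02,0.02,0.02,0.01,0],"sz": [0,0,0,0,0,0,0],"rx": [0,0,0,0,0,0,0],"ry": [0,0,0,0,0,0,0],"rz": [0,0,0,0,0,0,0]}'

```text
t: 11.67
tcp_pos: [468.2, -336.6, 291.4]
orientation: [-2.588, -1.778, 0.002]
contact_force: [-1.4, 0.8, 0.3]
grip_width: 90.9
grasp_force: 0.0
```

>>> send_path --segments '{"jaw": [91,91,91,91,91,91,91,91,91],"sx": [0,0,0,0,0,0,0,0,0],"sy": [0,0,0,0,0,0,0,0,0],"sz": [0,0,0,0,0,0,0,0,0],"rx": [0,0,0,0,0,0,0,0,0],"ry": [0,0,0,0,0,0,0,0,0],"rz": [-0.03,-0.03,-0.03,-0.03,-0.03,-0.03,-0.025,0,0]}'

```text
t: 12.42
tcp_pos: [468.7, -332.9, 292.7]
orientation: [-1.665, -2.663, -0.001]
contact_force: [-0.4, 0.4, 0.2]
grip_width: 91.1
grasp_force: 0.0
```

```bash
python3 -c "
from h import *
go(470,-331,200,.457)"
```

```text
t 12.42 pos [ 468.7 -332.9  292.7] yang 0.453 q1,6 [-0.722 -1.175] grip 91.1 0.0 F [-0.4  0.4  0.2]
tool shift [ 1.   2.1 92.7] rz -0.004 zaxis [-0.001  0.001 -1.   ]
```

Converted, 35 mm is 0.0583, 30 mm is 0.05.

>>> send_path --segments '{"jaw": [91,91,91,91,91,91,91],"sx": [0.0017,0,0,0,0,0,0],"sy": [0.0033,0,0,0,0,0,0],"sz": [0.0333,0.0583,0.05,0.0167,0,0,0],"rx": [0,0,0,0,0,0,0],"ry": [0,0,0,0,0,0,0],"rz": [0,0,0,0,0,0,0]}'

```text
t: 13.0
tcp_pos: [471.0, -332.8, 200.1]
orientation: [1.662, 2.663, -0.001]
contact_force: [0.4, -0.3, -0.5]
grip_width: 90.8
grasp_force: 0.0
```

```bash
python3 - <<'E'
from h import *
from bench import r, vision, hand_in
go(470,-331,47,.457)
s=r.state(); c=vision.camera("wrist"); cv2.imwrite("pics/w3.png",cv2.resize(c["img"][150:300,220:420,::-1],None,fx=4,fy=4,interpolation=cv2.INTER_CUBIC))
T=np.eye(4);T[:3,:3]=Ro.from_rotvec(s["orientation"]).as_matrix();T[:3,3]=s["tcp_pos"];W=T@c["mount"];R=W[:3,:3].T
np.savez("pics/w3.npz",K=c["K"],R=R,t=-R@W[:3,3])
for X in ([470,-331,78],[452,-295,78],[487,-366,78]): print((proj("w3",X)-[220,150])*4)
E
```

```text
t 13.0 pos [ 471.  -332.8  200.1] yang 0.455 q1,6 [-0.719 -1.174] grip 90.8 0.0 F [ 0.4 -0.3 -0.5]
tool shift [  2.4  -0.3 153.1] rz -0.002 zaxis [ 0.002 -0.002 -1.   ]
[404.8 307.6]
[402.8  82.4]
[404.  511.2]
```

View pics/w3.png

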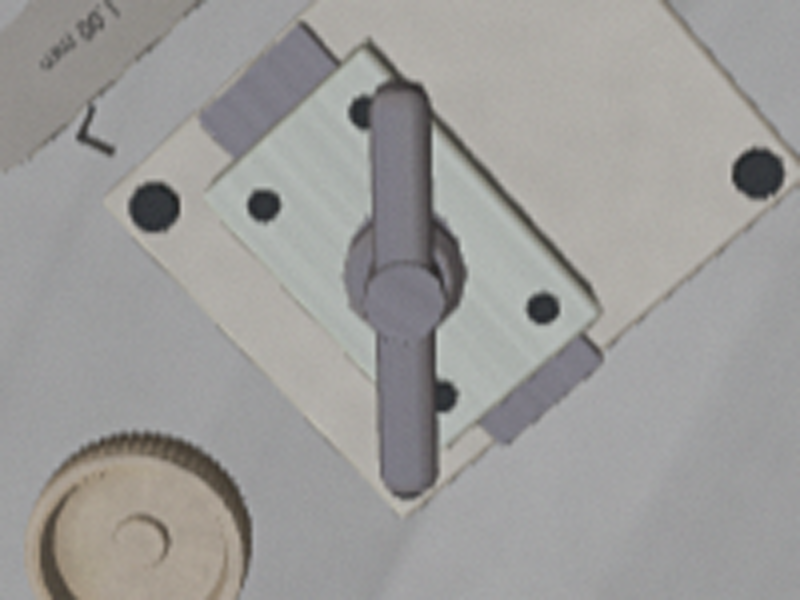

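The wing runs from tip (400,85) to (409,495) in the crop, tilted about 0.022 rad and centred on the tool. A 24 mm hub sits under it up to 61 mm, so at the middle the fingertips must stay above about 62 mm. I'll descend to TCP z of about 63 and read the grip width.

Converted, 35 mm is 0.0583, 30 mm is 0.05, -0.022 rad is -0.0055.

>>> send_path --segments '{"jaw": [91,91,91,91,60,60,50,50,50],"sx": [0.0025,0,0,0,0,0,0,0,0],"sy": [0,0,0,0,0,0,0,0,0],"sz": [0.0333,0.0583,0.0583,0.05,0.02,0.0067,0,0,0],"rx": [0,0,0,0,0,0,0,0,0],"ry": [0,0,0,0,0,0,0,0,0],"rz": [-0.0055,0,0,0,0,0,0,0,0]}'

```text
t: 13.8
tcp_pos: [470.5, -331.6, 64.1]
orientation: [1.631, 2.682, -0.001]
contact_force: [-0.1, -0.7, -0.3]
grip_width: 60.3
grasp_force: 0.0
```

```bash
python3 -c "
from h import *
go(470.3,-331,63,.477)"
```

```text
t 13.8 pos [ 470.5 -331.6   64.1] yang 0.478 q1,6 [-0.718 -1.196] grip 60.3 0.0 F [-0.1 -0.7 -0.3]
tool shift [0.6 0.2 1.1] rz 0.001 zaxis [ 0.002 -0.002 -1.   ]
```

Converted, 1 mm is 0.0017, 0.5 mm is 0.0008.

>>> send_path --segments '{"jaw": [30,5,5,5,5,5,5,5,5,5],"sx": [0.0008,0,0,0,0,0,0,0,0,0],"sy": [0,0,0,0,0,0,0,0,0,0],"sz": [0.0017,0,0,0,0,0,0,0,0,0],"rx": [0,0,0,0,0,0,0,0,0,0],"ry": [0,0,0,0,0,0,0,0,0,0],"rz": [0,0,0,0,0,0,0,0,0,0]}'

```text
t: 14.63
tcp_pos: [469.9, -330.1, 61.5]
orientation: [1.632, 2.684, 0.001]
contact_force: [5.2, 3.2, 0.3]
grip_width: 10.5
grasp_force: 30.0
```

>>> send_path --segments '{"jaw": [5,5,5,5],"sx": [0,0,0,0],"sy": [0,0,0,0],"sz": [0,0,0,0],"rx": [0,0,0,0],"ry": [0,0,0,0],"rz": [0,0,0,0]}'

```text
t: 14.97
tcp_pos: [469.9, -330.1, 61.4]
orientation: [1.632, 2.684, 0.001]
contact_force: [4.8, 4.3, -0.7]
grip_width: 10.6
grasp_force: 30.0
```

```bash
python3 -c "
from h import *
go(470.3,-331,63,.477)"
```

```text
t 14.97 pos [ 469.9 -330.1   61.4] yang 0.478 q1,6 [-0.717 -1.195] grip 10.6 30.0 F [ 4.8  4.3 -0.7]
tool shift [-1.  -0.  -1.6] rz 0.001 zaxis [ 0.001  0.    -1.   ]
```

Grip width is 10.6 mm at 30 N, so it holds the wing. Next I turn clockwise (+rz).

Converted, 0.08 rad is 0.02.

>>> send_path --segments '{"jaw": [5,5,5,5,5,5,5,5,5,5],"sx": [0,0,0,0,0,0,0,0,0,0],"sy": [0,0,0,0,0,0,0,0,0,0],"sz": [0,0,0,0,0,0,0,0,0,0],"rx": [0,0,0,0,0,0,0,0,0,0],"ry": [0,0,0,0,0,0,0,0,0,0],"rz": [0.0125,0.02,0.02,0.02,0.02,0.02,0.02,0.02,0.02,0.0125]}'

```text
t: 15.8
tcp_pos: [469.7, -330.1, 61.4]
orientation: [2.497, 1.907, 0.001]
contact_force: [3.2, 2.5, 0.3]
grip_width: 10.8
grasp_force: 30.0
```

>>> send_path --segments '{"jaw": [5,5,5],"sx": [0,0,0],"sy": [0,0,0],"sz": [0,0,0],"rx": [0,0,0],"ry": [0,0,0],"rz": [0.0075,0,0]}'

```text
t: 16.05
tcp_pos: [469.6, -330.1, 61.4]
orientation: [-2.52, -1.876, -0.001]
contact_force: [4.5, 3.2, 1.1]
grip_width: 10.3
grasp_force: 30.0
```

```bash
python3 -c "
from h import *
from bench import r, vision, hand_in
go(470.3,-331,63,-.367);print(r.state()['moment'])"
```

```text
t 16.05 pos [ 469.6 -330.1   61.4] yang -0.291 q1,6 [-0.717 -0.427] grip 10.3 30.0 F [4.5 3.2 1.1]
tool shift [-0.6  0.9 -1.6] rz 0.076 zaxis [ 0.  0. -1.]
[ 0.73364389 -0.73766834 -0.15505395]
```

Converted, 0.03 rad is 0.0075.

>>> send_path --segments '{"jaw": [5,5,5,5,5],"sx": [0,0,0,0,0],"sy": [0,0,0,0,0],"sz": [0,0,0,0,0],"rx": [0,0,0,0,0],"ry": [0,0,0,0,0],"rz": [0.0075,0.0075,0.005,0,0]}'

```text
t: 16.47
tcp_pos: [469.6, -330.2, 61.4]
orientation: [-2.593, -1.774, -0.001]
contact_force: [3.2, 4.3, 1.4]
grip_width: 10.7
grasp_force: 30.0
```

```bash
python3 -c "
from h import *
from bench import r, vision, hand_in
go(470.3,-331,63,-.367);print(r.state()['moment'])"
```

```text
t 16.47 pos [ 469.6 -330.2   61.4] yang -0.371 q1,6 [-0.717 -0.347] grip 10.7 30.0 F [3.2 4.3 1.4]
tool shift [-0.5  1.  -1.6] rz -0.004 zaxis [ 0.  0. -1.]
[ 0.72621493 -0.74944596 -0.0961197 ]
```

>>> send_path --segments '{"jaw": [5,5,5,5],"sx": [0,0,0,0],"sy": [0,0,0,0],"sz": [0,0,0,0],"rx": [0,0,0,0],"ry": [0,0,0,0],"rz": [0.0075,0.0075,0,0]}'

```text
t: 16.8
tcp_pos: [469.6, -330.1, 61.4]
orientation: [2.644, 1.697, 0.0]
contact_force: [4.5, 4.0, 1.0]
grip_width: 11.5
grasp_force: 30.6
```

```bash
python3 -c "
from h import *
from bench import r, vision, hand_in
go(470.3,-331,63,-.367);print(r.state()['moment'])"
```

```text
t 16.8 pos [ 469.6 -330.1   61.4] yang -0.43 q1,6 [-0.717 -0.287] grip 11.5 30.6 F [4.5 4.  1. ]
tool shift [-0.5  1.  -1.6] rz -0.063 zaxis [ 0.  0. -1.]
[ 0.8035788  -0.812442    0.97144029]
```

The moment about z jumped to 0.97 N m, so the screw is seated, at about yang -0.38. Next I back it off to yang of about 1.19.

Converted, -0.05 rad is -0.0125.

>>> send_path --segments '{"jaw": [5,5,5,5,5,5,5,5,5,5],"sx": [0,0,0,0,0,0,0,0,0,0],"sy": [0,0,0,0,0,0,0,0,0,0],"sz": [0,0,0,0,0,0,0,0,0,0],"rx": [0,0,0,0,0,0,0,0,0,0],"ry": [0,0,0,0,0,0,0,0,0,0],"rz": [0,-0.0125,-0.025,-0.025,-0.025,-0.025,-0.025,-0.025,-0.025,-0.025]}'

```text
t: 17.63
tcp_pos: [469.9, -330.2, 61.4]
orientation: [1.704, 2.639, 0.001]
contact_force: [6.4, 4.3, 0.1]
grip_width: 10.8
grasp_force: 30.0
```

>>> send_path --segments '{"jaw": [5,5,5,5,5,5,5,5,5,5],"sx": [0,0,0,0,0,0,0,0,0,0],"sy": [0,0,0,0,0,0,0,0,0,0],"sz": [0,0,0,0,0,0,0,0,0,0],"rx": [0,0,0,0,0,0,0,0,0,0],"ry": [0,0,0,0,0,0,0,0,0,0],"rz": [-0.025,-0.025,-0.025,-0.025,-0.025,-0.025,-0.025,-0.0125,0,0]}'

```text
t: 18.47
tcp_pos: [470.0, -330.0, 61.5]
orientation: [0.625, 3.078, 0.001]
contact_force: [6.9, 7.2, 0.2]
grip_width: 10.8
grasp_force: 30.0
```

```bash
python3 -c "
from h import *
from bench import r, vision, hand_in
go(470.3,-331,63,1.195);print(r.state()['moment'])"
```

```text
t 18.47 pos [ 470.  -330.    61.5] yang 1.17 q1,6 [-0.717 -1.887] grip 10.8 30.0 F [6.9 7.2 0.2]
tool shift [-0.6 -0.8 -1.5] rz -0.025 zaxis [ 0.001  0.    -1.   ]
[ 1.16983678 -1.49511347  0.05838288]
```

Converted, -0.02 rad is -0.005.

>>> send_path --segments '{"jaw": [5,5,5,5],"sx": [0,0,0,0],"sy": [0,0,0,0],"sz": [0,0,0,0],"rx": [0,0,0,0],"ry": [0,0,0,0],"rz": [-0.005,0,0,0]}'

```text
t: 18.8
tcp_pos: [470.0, -330.0, 61.5]
orientation: [0.595, 3.084, 0.001]
contact_force: [7.1, 6.2, -0.4]
grip_width: 11.1
grasp_force: 30.0
```

```bash
python3 - <<'E'
from h import *
from bench import r, vision, hand_in
go(470.3,-331,63,1.195)
w=vision.camera("wrist")["img"][120:320,170:470]; s=vision.camera("scene")["img"][200:340,230:440]
b=cv2.resize(w,(600,400),interpolation=cv2.INTER_CUBIC); 
cv2.imwrite("pics/fin.png",np.vstack([b,np.pad(cv2.resize(s[60:140],(525,200)),((0,0),(0,75),(0,0)))])[:,:,::-1])
E
```

```text
t 18.8 pos [ 470.  -330.    61.5] yang 1.189 q1,6 [-0.717 -1.907] grip 11.1 30.0 F [ 7.1  6.2 -0.4]
tool shift [-0.6 -0.8 -1.5] rz -0.006 zaxis [ 0.001  0.    -1.   ]
```

View pics/fin.png

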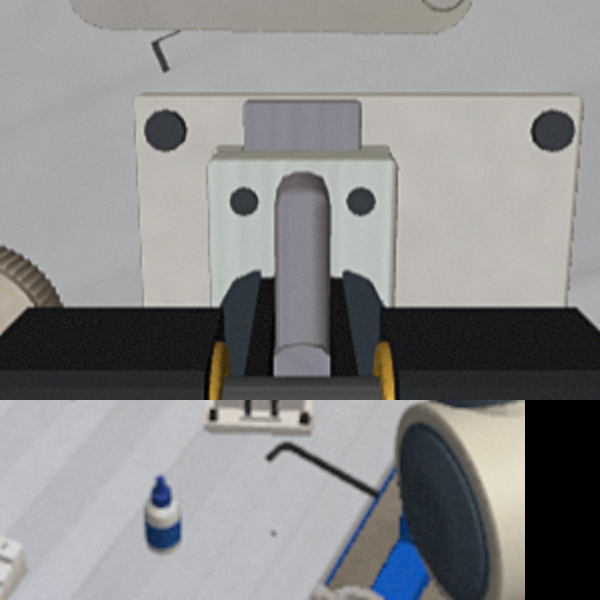

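The wing lies at (302,170)–(302,370), between the fingers and square to the plate, so it is a quarter turn back. The bottle stands upright on the bench at (163,520). I'm handing in.

```bash
python3 -c "
from bench import r, vision, hand_in
print(hand_in())"
```

```text
the job is handed in; nothing more can be done
None
```

The job is handed in (no verdict came back): the bottle stands upright on the bench about 48 cm from the screw, and the screw was seated, backed off about a quarter turn, and is still gripped by the wing at 30 N.

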